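# Clear the bench: drivers, marking-out gear and tape to their places

### The arm

A 6-joint arm with a two-finger parallel gripper is mounted at the origin on a cart in front of the work surface, level with it; the furniture and walls round the work are solid. World frame = base frame: x ahead of the robot, y to its left, z up, the work surface at z = 0. Lengths are in m, angles in rad, forces in N, time in s.
With the tool pointing down it reaches from about 0.325 to 0.9 m from the base axis. Payload 6.1 kg.
Tool frame: the origin (TCP) lies between the finger pads; the fingertips stand 8 mm ahead of it and the grasp point (between the pads) lies 11 mm behind it; z points along the fingers, y is the line along which they close (so a half turn about z gives the same grasp; the last joint's range is limited). The gripper opens to 87 mm and grips with 3 to 60 N. Pads are 19 mm wide; open, the fingers measure 117 mm over their backs; the gripper's body (75 mm by 190 mm) begins 51 mm behind the grasp point.
Start: joints at [-1.273, 0.22, 1.526, -0, 1.395, -0.126], TCP at [0.257, -0.57, 0.231] pointing down, gripper open.
Joint ranges: [-2.98, 2.98], [-0.91, 2.08], [0.09, 2.57], [-1.24, 4.39], [0.2, 2.65], [-2.68, 2.68]. Speed limits (rad/s): [2.57, 2.57, 3.01, 3.14, 3.14, 3.14].

### API

Orientations are given as a unit quaternion [w, x, y, z].
In Python, from workcell import status, eyes, arm gives the robot as it stands.
- The arm moves only by the shell command python3 -m creep 'ROWS'. ROWS is JSON, a list of rows, each an object with "angular": the turn, a rotation vector about the tool's x, y, z in rad, a list of three; "delta_pos": the shift along the tool's x, y, z in mm, a list of three; "claw": the gripper's target within -1 to 1 (shut at 1, half-way at 0, fully open at -1). A call has 1 to 12 rows; each row is the pose to reach, as a shift and turn from the pose commanded when the call began, along the tool's axes at that moment; what a row does not reach only later rows make up. A row lasts 1/12 s, in which the tool goes at most 41.7 mm and 7.16 degrees, less where a joint would pass 70% of its speed; a pose out of reach is approached as far as the arm can. A call with a gripper value outside its range is refused whole. The fingers move at their own pace and stop on an object; the grip force is fixed at half the most. Time passes only in rows, so rows that repeat a pose let the fingers close. It gives the time, the measured TCP pose, the force, the opening and the grip force at its end, in the units of the state.
- status.get_obs(): the state, without advancing time (a new reading comes with each control period).
- eyes.snapshot(name): name is "scene" or "top" or "wrist"; returns a dict with "frame" (420x560x3 uint8, red, green, blue), "range_z" (420x560 float32, m along the optical axis (not along the pixel's ray), 0 where there is no reading), "intrinsics" (3x3 intrinsics, pixels), "eye" and "rotation" of the camera in the world; the wrist camera has in their place "mount" (4x4, takes a point from camera to tool coordinates, whose origin is the TCP and whose axes are the flange's). Camera axes: x right, y down, z forward; pixel columns grow to the right and rows downward; lengths in m; the calibration is good to about 2 mm. A picture is of the moment at which its call begins: read the wrist's pose just before it.
- arm.sign_off(): hands the job in; it is judged then, once.
The state is a dict: "t": time; "joint_positions": joint angles; "joint_velocities": joint speeds; "tau": joint torques, N m; "tcp_pos": TCP position; "tcp_rot": TCP orientation; "contact_force": force on the tool from outside, world axes, zero at the start; "torque": the same for the moment, N m; "finger_gap": finger opening in m; "grasp_force": force on a finger pad.
Only numpy, scipy, OpenCV 4.12 (cv2) and the standard library are available. Lean on these libraries where they do the work, as an engineer would, in place of code of your own. Each camera call takes 0.05 s, during which the arm holds its last target. There are 200 camera calls.

### The job

Clear the bench by kind: lay both screwdrivers lengthwise, side by side on the floor of the blue tray, lay the blue-black marker and the chalk-line reel lengthwise, side by side on the floor of the yellow tray, and drop the roll of black tape flat over the dowel of the plywood tape holder. Nothing may lie on top of another thing or on a tray's rim; leave the jar of nails and the sanding block where they stand.

Things in the scene. Friction and masses are not known exactly. Their poses are not given: they have to be found in the camera images.
- driver_wood: Screwdriver with a light-brown wooden handle and steel shank, 190 mm long, lying flat, handle 28 mm wide and 28 mm high. Origin: underside at the middle of its whole length. Its y axis runs along it towards the handle end: the handle occupies y = +5 to +95 mm (grasp near y = +50 mm, where it balances), the thin shank y = -95 to +5 mm. z up. Loose.
- driver_yellow: Screwdriver with a yellow plastic handle and steel shank, 165 mm long, lying flat, handle 26 mm wide and 26 mm high. Origin: underside at the middle of its whole length. Its y axis runs along it towards the handle end: the handle occupies y = -3 to +82 mm (grasp near y = +40 mm, where it balances). z up. Loose.
- chalk_reel: Chalk-line reel, black, with a round yellow disc on the side of its fat body; 123 mm long, 34 mm wide, 36 mm high, lying flat. Origin: underside at the middle of its length. Its y axis runs along it towards the fat body, which occupies y = +12 to +62 mm and x = -13 to +17 mm (30 mm wide, 36 mm high; grasp it near x = +2, y = +34 mm, across x). The slim tail, 17 mm high, runs to y = -62 mm. z up. Loose.
- marker_pen: Fat marker, half black and half dark blue, round, 17 mm thick, 112 mm long, lying flat; it can roll. Origin: on its skin, at the middle of its length; it lies at the underside at the start, z up then. Its y axis runs along it; its centre line is at x = 0, z = +8.5 mm. Loose.
- black_tape: Roll of black tape lying flat, outside diameter 64 mm, 19 mm high, hole 28 mm across. Origin: centre of the underside; z up. Loose; may be gripped across its full diameter.
- driver_tray: Blue low tray for the screwdrivers, fixed to the bench. Inside 130 mm (x) by 220 mm (y, its length), walls 3 mm thick, floor 13 mm above the bench, rim 28 mm above the bench. Origin: centre of its underside, on the bench; z up.
- marking_tray: Yellow low tray for the marking-out gear, fixed to the bench. Inside 130 mm (x) by 160 mm (y, its length), walls 3 mm thick, floor 13 mm above the bench, rim 28 mm above the bench. Origin: centre of its underside, on the bench; z up.
- tape_holder: Tape holder, fixed to the bench: a square plywood base 90 x 90 mm, 12 mm high, with an upright dark wooden dowel of 13 mm diameter at its centre; the dowel's tapered tip is 52 mm above the bench. Origin: centre of its underside; z up.
- jar_nails: Bystander: glass jar of nails with an ochre lid, 69 mm across, 110 mm high, standing behind the trays. Origin: centre of its underside. Loose; leave it alone.
- sanding_block: Bystander: brown cork sanding block, 66 x 112 x 28 mm, on the left of the bench. Origin: centre of its underside. Loose; leave it alone.

How it is judged:
By the outcome, as a careful person would: the job done as asked, in the order asked, and still so for the second after the job is handed in, with the robot touching nothing.
It also fails if it takes over 122 s, if anything falls off the work surface, if the arm or the gripper's body presses on something with over 40 N, if the wrist force passes 120 N, or if a joint passes its speed limit or range.

## Working session

There is one attempt and no reset: what is moved stays moved. The work goes in short steps, Python scripts to look and compute and a shell command to move; the robot and the scene stay as the last step left them, time stands still between calls to the robot, and variables do not carry over. Pictures are saved under pics/ and viewed, at most 14 in all, crops included, and the job is handed in when it is done.

```bash
mkdir -p pics; ls
python3 - <<'E'
from workcell import status, eyes
import cv2,numpy as np
print(status.get_obs())
for n in("scene","top"):
    s=eyes.snapshot(n); cv2.imwrite(f"pics/{n}0.png",s["frame"][:,:,::-1]); np.savez(f"{n}0.npz",**s)
    print(n,s["intrinsics"],s["eye"],s["rotation"])
E
```

```text
pics
{'t': 0.0, 'joint_positions': array([-1.27308987e+00,  2.21195613e-01,  1.52762016e+00,  4.22393395e-06,
        1.39470058e+00, -1.26076551e-01]), 'joint_velocities': array([-0.00012332,  0.00041947,  0.00044807, -0.0002875 , -0.00101226,
        0.00101027]), 'tau': array([-3.27060443e-04, -4.94623840e+01, -3.87370849e+01,  6.98387017e-02,
        5.74621686e-02, -1.25770785e-04]), 'tcp_pos': array([ 0.25683876, -0.56912159,  0.22945136]), 'tcp_rot': array([-9.58492593e-04,  9.77634488e-01,  2.10309016e-01, -8.03688774e-05]), 'contact_force': array([-0.00351176,  0.70258382,  0.15687221]), 'torque': array([-0.06211538,  0.01489961, -0.02592664]), 'grasp_force': 0.0, 'finger_gap': 0.08706977662228392}
scene [[539.00241134   0.         274.37173712]
 [  0.         539.00241134 210.54574383]
 [  0.           0.           1.        ]] [-0.47659309  0.89628027  0.70660443] [ 0.24063561 -0.40017131  0.75293227 -0.4637353 ]
top [[462.38693737   0.         281.0635052 ]
 [  0.         462.38693737 208.41914814]
 [  0.           0.           1.        ]] [0.49917258 0.16797793 1.24011123] [ 0.02007007 -0.70480864  0.70863542 -0.02603463]
```

View pics/top0.png

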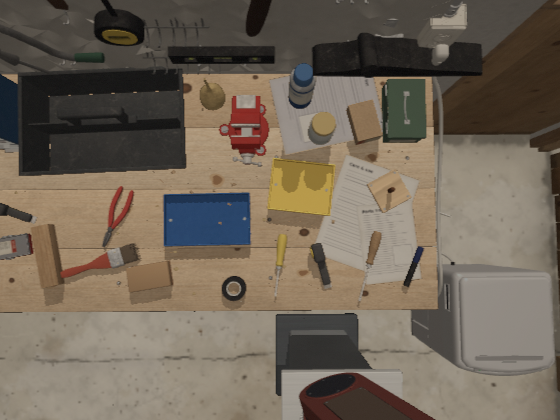

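View pics/scene0.png

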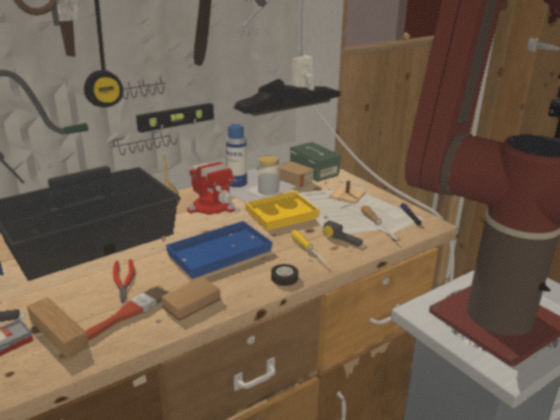

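```bash
cat > h.py <<'E'
import numpy as np, cv2, sys
from scipy.spatial.transform import Rotation as R
from workcell import status, eyes
def rot(q): q=np.array(q); return R.from_quat([q[1],q[2],q[3],q[0]])
def cam(s,obs=None):
    if "mount" in s:
        T=s["mount"]; Rt=rot(obs["tcp_rot"]).as_matrix()
        return Rt@T[:3,:3], Rt@T[:3,3]+obs["tcp_pos"]
    r=np.array(s["rotation"]); return (rot(r).as_matrix() if r.size==4 else r), np.array(s["eye"])
def cloud(s,obs=None):
    Rc,e=cam(s,obs); K=s["intrinsics"]; z=s["range_z"]; v,u=np.mgrid[:z.shape[0],:z.shape[1]]
    d=np.stack([(u-K[0,2])/K[0,0],(v-K[1,2])/K[1,1],np.ones_like(z)],-1)
    return (d*z[...,None])@Rc.T+e
def ray(s,uv,h,obs=None):
    Rc,e=cam(s,obs); K=s["intrinsics"]; uv=np.atleast_2d(uv)
    d=np.c_[(uv-K[:2,2])/[K[0,0],K[1,1]],np.ones(len(uv))]@Rc.T
    return e+d*((h-e[2])/d[:,2])[:,None]
def rect(pts):
    (c,(a,b),_)=cv2.minAreaRect(pts.astype(np.float32)*1000)
    q=cv2.boxPoints(cv2.minAreaRect(pts.astype(np.float32)*1000)); e=[q[1]-q[0],q[2]-q[1]]; l=max(e,key=np.linalg.norm)
    return np.array(c),max(a,b),min(a,b),np.degrees(np.arctan2(l[1],l[0]))
def go(x,y,z,cl=None):
    """cl = world angle (deg) of closing line (tool y), None keeps; tool ends straight down."""
    o=status.get_obs(); Rt=rot(o["tcp_rot"]); M=Rt.as_matrix()
    d=M.T@(np.array([x,y,z])-o["tcp_pos"])*1000
    best=None
    for k in (-1,0,1):
        a=np.arctan2(M[1,1],M[0,1]) if cl is None else np.radians(cl)+k*np.pi
        ty=np.array([np.cos(a),np.sin(a),0]); tz=np.array([0,0,-1.]); tx=np.cross(ty,tz)
        v=(Rt.inv()*R.from_matrix(np.c_[tx,ty,tz])).as_rotvec()
        j6=o["joint_positions"][5]
        print("delta",d.round(1),"ang",v.round(3),"rows>=%.0f"%max(np.linalg.norm(d)/41.7,np.linalg.norm(v)/.125),"j6 %.2f"%j6) if best is None or np.linalg.norm(best-v)>.05 else 0
        best=v
        if cl is None: break
E
python3 - <<'E'
from h import *
s=dict(np.load("top0.npz")); P=cloud(s); 
m=(P[...,2]>.006)&(P[...,2]<.2)&(P[...,0]>.22)&(P[...,0]<.72)&(P[...,1]<.5)&(P[...,1]>-.3)&(s["range_z"]>0)
print("table z",np.median(P[230:300,300:340,2]))
n,L,st,_=cv2.connectedComponentsWithStats(m.astype(np.uint8))
for i in range(1,n):
    if st[i,4]<40: continue
    p=P[L==i]; c,a,b,t=rect(p[:,:2]); print(st[i,:5],"c",c.round(),"LxW %.0f x %.0f ang %.1f"%(a,b,t),"zmax %.3f"%np.percentile(p[:,2],95))
E
```

```text
table z 0.0003497355890728082
[142 149  45  22 267] c [693. 446.] LxW 109 x 46 ang -86.3 zmax 0.119
[233 151  30  16 219] c [706. 242.] LxW 69 x 29 ang -89.5 zmax 0.105
[437 152   6 127 472] c [ 556. -260.] LxW 328 x 12 ang 1.7 zmax 0.059
[ 268  158   68   58 3252] c [636. 101.] LxW 173 x 138 ang 83.4 zmax 0.027
[ 367  169   46   44 1104] c [ 625. -134.] LxW 93 x 93 ang -61.3 zmax 0.016
[ 164  192   88   55 4497] c [552. 352.] LxW 228 x 137 ang -88.9 zmax 0.027
[359 231  24  70 402] c [427. -75.] LxW 189 x 27 ang -14.4 zmax 0.028
[275 234  13  63 329] c [430. 165.] LxW 164 x 25 ang -8.6 zmax 0.025
[310 243  21  43 429] c [433.  49.] LxW 116 x 37 ang 22.2 zmax 0.037
[403 246  22  41 287] c [ 424. -193.] LxW 111 x 19 ang -23.7 zmax 0.019
[149 261  24  28 539] c [408. 476.] LxW 64 x 55 ang 9.0 zmax 0.031
[222 276  25  25 380] c [370. 282.] LxW 63 x 63 ang -0.4 zmax 0.023
```

Run:
```python
from h import *
s=dict(np.load("top0.npz")); P=cloud(s); z=P[...,2]
def reg(u0,v0,u1,v1,lo,hi,name):
    sub=P[v0:v1,u0:u1].reshape(-1,3); p=sub[(sub[:,2]>lo)&(sub[:,2]<hi)]
    c,a,b,t=rect(p[:,:2]); print(name,len(p),c.round(),"%.0f x %.0f ang %.1f"%(a,b,t),"x %.3f %.3f y %.3f %.3f z %.3f"%(*np.percentile(p[:,0],[1,99]),*np.percentile(p[:,1],[1,99]),np.median(p[:,2])))
reg(260,155,345,225,.022,.034,"yel rim"); reg(155,185,260,255,.022,.034,"blue rim")
reg(305,105,345,150,.09,.13,"jar lid"); reg(305,105,345,150,.01,.13,"jar all"); reg(340,95,385,150,.01,.15,"box behind")
reg(225,85,272,170,.03,.2,"vise"); reg(195,75,228,115,.01,.2,"ball"); reg(375,175,405,205,.022,.07,"dowel"); reg(365,165,415,215,.006,.018,"base")
reg(120,255,180,300,.015,.05,"cork"); reg(215,270,250,305,.012,.03,"tape")
reg(355,225,385,270,.018,.04,"wood handle"); reg(270,228,292,272,.016,.04,"yel handle"); reg(305,238,335,290,.022,.05,"reel body");reg(305,238,335,295,.005,.05,"reel")
```

```text
yel rim 371 [639. 119.] 199 x 137 ang 83.5 x 0.562 0.712 y 0.014 0.211 z 0.027
blue rim 446 [552. 352.] 227 x 137 ang -89.1 x 0.484 0.620 y 0.239 0.465 z 0.027
jar lid 477 [785.  51.] 58 x 58 ang -0.5 x 0.756 0.813 y 0.023 0.080 z 0.109
jar all 735 [804.  54.] 106 x 75 ang 0.4 x 0.752 0.814 y 0.020 0.086 z 0.107
box behind 1214 [818. -75.] 126 x 103 ang 6.0 x 0.754 0.869 y -0.120 -0.023 z 0.044
vise 1800 [775. 244.] 167 x 71 ang 0.1 x 0.694 0.857 y 0.209 0.279 z 0.110
ball 556 [882. 340.] 66 x 65 ang -63.8 x 0.850 0.912 y 0.309 0.371 z 0.044
dowel 31 [ 626. -133.] 12 x 12 ang -79.8 x 0.620 0.631 y -0.138 -0.126 z 0.046
base 1099 [ 628. -134.] 132 x 131 ang 88.5 x 0.571 0.681 y -0.188 -0.077 z 0.011
cork 1103 [419. 514.] 127 x 99 ang -80.6 x 0.368 0.448 y 0.448 0.576 z 0.028
tape 367 [370. 282.] 63 x 63 ang -0.4 x 0.340 0.402 y 0.253 0.313 z 0.018
wood handle 271 [467. -85.] 103 x 25 ang -13.1 x 0.426 0.515 y -0.105 -0.069 z 0.023
yel handle 246 [463. 159.] 98 x 23 ang -6.0 x 0.422 0.511 y 0.145 0.169 z 0.022
reel body 232 [459.  62.] 57 x 33 ang 15.5 x 0.438 0.487 y 0.044 0.080 z 0.034
reel 456 [432.  56.] 136 x 76 ang 12.1 x 0.372 0.488 y 0.029 0.082 z 0.023
```

```bash
python3 -c "
from h import *
go(.474,-.087,.10,-104.2)"
```

```text
delta [ 396.2 -350.   130.2] ang [-1.00e-03 -2.00e-03 -2.47e+00] rows>=20 j6 -0.13
delta [ 396.2 -350.   130.2] ang [-0.002  0.     0.672] rows>=13 j6 -0.13
delta [ 396.2 -350.   130.2] ang [-1.00e-03 -2.00e-03 -2.47e+00] rows>=20 j6 -0.13
```

```bash
python3 -m creep '[{"delta_pos":[396,-350,130],"angular":[0,0,0.67],"claw":-1},{"delta_pos":[396,-350,130],"angular":[0,0,0.67],"claw":-1},{"delta_pos":[396,-350,130],"angular":[0,0,0.67],"claw":-1},{"delta_pos":[396,-350,130],"angular":[0,0,0.67],"claw":-1},{"delta_pos":[396,-350,130],"angular":[0,0,0.67],"claw":-1},{"delta_pos":[396,-350,130],"angular":[0,0,0.67],"claw":-1},{"delta_pos":[396,-350,130],"angular":[0,0,0.67],"claw":-1},{"delta_pos":[396,-350,130],"angular":[0,0,0.67],"claw":-1},{"delta_pos":[396,-350,130],"angular":[0,0,0.67],"claw":-1},{"delta_pos":[396,-350,130],"angular":[0,0,0.67],"claw":-1},{"delta_pos":[396,-350,130],"angular":[0,0,0.67],"claw":-1},{"delta_pos":[396,-350,130],"angular":[0,0,0.67],"claw":-1}]'; python3 -c "
from h import *
go(.474,-.087,.10,-104.2)"
```

```text
t: 1.1
tcp_pos: [0.456, -0.1263, 0.1109]
tcp_rot: [0.0, 0.992, -0.123, 0.0]
contact_force: [1.2, -0.1, -0.1]
finger_gap: 0.0872
grasp_force: 0.0
delta [  7.9 -42.5  10.9] ang [ 0.    0.   -3.14] rows>=25 j6 1.38
delta [  7.9 -42.5  10.9] ang [ 0.    -0.     0.001] rows>=1 j6 1.38
delta [  7.9 -42.5  10.9] ang [ 0.    0.   -3.14] rows>=25 j6 1.38
```

```bash
python3 -m creep '[{"delta_pos":[8,-42,11],"angular":[0,0,0],"claw":-1},{"delta_pos":[8,-42,11],"angular":[0,0,0],"claw":-1},{"delta_pos":[8,-42,11],"angular":[0,0,0],"claw":-1}]'
python3 - <<'E'
from h import *
o=status.get_obs(); s=eyes.snapshot("wrist"); cv2.imwrite("pics/w1.png",s["frame"][:,:,::-1])
go(.474,-.087,.012,-104.2)
P=cloud(s,o); m=(P[...,2]>.02)&(P[...,2]<.04)&(abs(P[...,0]-.47)<.09)&(abs(P[...,1]+.087)<.06)
if m.any():
    c,a,b,t=rect(P[m][:,:2]); print(c,a,b,t)
E
```

```text
t: 1.35
tcp_pos: [0.4734, -0.087, 0.0993]
tcp_rot: [-0.0, 0.993, -0.12, -0.001]
contact_force: [0.4, 0.1, 0.6]
finger_gap: 0.087
grasp_force: 0.0
delta [ 0.3 -1.7 87.9] ang [-2.000e-03  0.000e+00 -3.137e+00] rows>=25 j6 1.47
delta [ 0.3 -1.7 87.9] ang [0.    0.001 0.005] rows>=2 j6 1.47
delta [ 0.3 -1.7 87.9] ang [-2.000e-03  0.000e+00 -3.137e+00] rows>=25 j6 1.47
[472.20544434 -83.52264404] 96.138671875 24.934593200683594 -19.02296
```

View pics/w1.png

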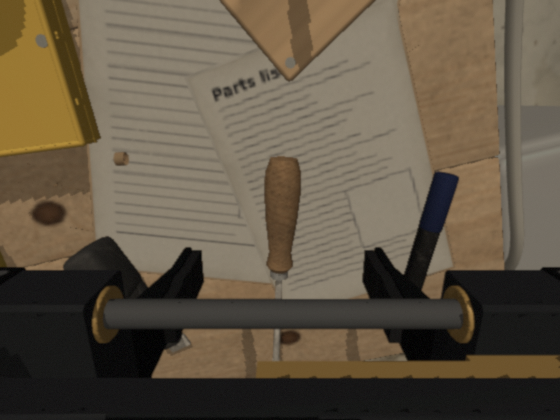

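The picture shows the wooden handle centred at about (282,215), upright between the open fingers, with the reel and marker clear of them. I'm descending to grip it.

```bash
python3 -m creep '[{"delta_pos":[0,-1,40],"angular":[0,0,0],"claw":-1},{"delta_pos":[0,-1,70],"angular":[0,0,0],"claw":-1},{"delta_pos":[0,-1,87],"angular":[0,0,0],"claw":-1},{"delta_pos":[0,-1,87],"angular":[0,0,0],"claw":-1},{"delta_pos":[0,-1,87],"angular":[0,0,0],"claw":1},{"delta_pos":[0,-1,87],"angular":[0,0,0],"claw":1},{"delta_pos":[0,-1,87],"angular":[0,0,0],"claw":1},{"delta_pos":[0,-1,87],"angular":[0,0,0],"claw":1},{"delta_pos":[0,-1,87],"angular":[0,0,0],"claw":1},{"delta_pos":[0,-1,87],"angular":[0,0,0],"claw":1},{"delta_pos":[0,-1,87],"angular":[0,0,0],"claw":1},{"delta_pos":[0,-1,87],"angular":[0,0,0],"claw":1}]'; python3 -c "
from h import *
go(.474,-.087,.1,None)
go(.580,.402,.10,1)"
```

```text
t: 2.4
tcp_pos: [0.4742, -0.0885, 0.0137]
tcp_rot: [0.0, 0.992, -0.123, 0.0]
contact_force: [-0.1, -0.1, 0.1]
finger_gap: 0.0416
grasp_force: 0.0
delta [ -0.5  -1.4 -86.3] ang [ 0. -0.  0.] rows>=2 j6 1.47
delta [ -16.8 -501.5  -86.4] ang [-0.    -0.     1.307] rows>=12 j6 1.47
delta [ -16.8 -501.5  -86.4] ang [ 0.    -0.    -1.834] rows>=15 j6 1.47
delta [ -16.8 -501.5  -86.4] ang [-0.    -0.     1.307] rows>=12 j6 1.47
```

```bash
python3 -m creep '[{"delta_pos":[0,0,0],"angular":[0,0,0],"claw":1},{"delta_pos":[0,0,0],"angular":[0,0,0],"claw":1},{"delta_pos":[0,0,0],"angular":[0,0,0],"claw":1},{"delta_pos":[0,0,0],"angular":[0,0,0],"claw":1},{"delta_pos":[0,0,0],"angular":[0,0,0],"claw":1},{"delta_pos":[0,0,-20],"angular":[0,0,0],"claw":1},{"delta_pos":[0,0,-50],"angular":[0,0,0],"claw":1},{"delta_pos":[0,0,-85],"angular":[0,0,0],"claw":1},{"delta_pos":[0,0,-85],"angular":[0,0,0],"claw":1},{"delta_pos":[0,0,-85],"angular":[0,0,0],"claw":1}]'; python3 -c "
from h import *
go(.580,.402,.10,1)"
```

```text
t: 3.23
tcp_pos: [0.476, -0.0893, 0.1007]
tcp_rot: [0.001, 0.992, -0.123, 0.003]
contact_force: [-0.6, 0.4, -1.4]
finger_gap: 0.0274
grasp_force: 30.0
delta [-1.890e+01 -5.019e+02  3.000e-01] ang [-0.003 -0.005  1.307] rows>=12 j6 1.47
delta [-1.890e+01 -5.019e+02  3.000e-01] ang [ 0.005 -0.003 -1.834] rows>=15 j6 1.47
delta [-1.890e+01 -5.019e+02  3.000e-01] ang [-0.003 -0.005  1.307] rows>=12 j6 1.47
```

```bash
python3 -m creep '[{"delta_pos":[-1,-30,0],"angular":[0,0,-0.11],"claw":1},{"delta_pos":[-3,-65,0],"angular":[0,0,-0.23],"claw":1},{"delta_pos":[-4,-102,0],"angular":[0,0,-0.35],"claw":1},{"delta_pos":[-6,-140,0],"angular":[0,0,-0.47],"claw":1},{"delta_pos":[-7,-178,0],"angular":[0,0,-0.59],"claw":1},{"delta_pos":[-8,-216,0],"angular":[0,0,-0.71],"claw":1},{"delta_pos":[-9,-254,0],"angular":[0,0,-0.83],"claw":1},{"delta_pos":[-11,-292,0],"angular":[0,0,-0.95],"claw":1},{"delta_pos":[-13,-330,0],"angular":[0,0,-1.07],"claw":1},{"delta_pos":[-14,-368,0],"angular":[0,0,-1.19],"claw":1},{"delta_pos":[-16,-406,0],"angular":[0,0,-1.31],"claw":1},{"delta_pos":[-17,-440,0],"angular":[0,0,-1.43],"claw":1}]'; python3 -c "
from h import *
go(.580,.402,.10,1)"
```

```text
t: 4.23
tcp_pos: [0.5635, 0.3441, 0.0958]
tcp_rot: [-0.0, 0.828, 0.561, -0.002]
contact_force: [1.1, 0.2, -0.7]
finger_gap: 0.0275
grasp_force: 30.0
delta [59.9 -6.1 -4.4] ang [0.003 0.004 2.744] rows>=22 j6 0.81
delta [59.9 -6.1 -4.4] ang [-0.003  0.002 -0.398] rows>=3 j6 0.81
delta [59.9 -6.1 -4.4] ang [0.003 0.004 2.744] rows>=22 j6 0.81
```

```bash
python3 -m creep '[{"delta_pos":[60,-6,-4],"angular":[0,0,-0.4],"claw":1},{"delta_pos":[60,-6,-4],"angular":[0,0,-0.4],"claw":1},{"delta_pos":[60,-6,-4],"angular":[0,0,-0.4],"claw":1},{"delta_pos":[60,-6,-4],"angular":[0,0,-0.4],"claw":1},{"delta_pos":[60,-6,-4],"angular":[0,0,-0.4],"claw":1},{"delta_pos":[60,-6,-4],"angular":[0,0,-0.4],"claw":1}]'
python3 - <<'E'
from h import *
o=status.get_obs(); s=eyes.snapshot("top"); cv2.imwrite("pics/t1.png",s["frame"][150:290,120:330,::-1].repeat(3,0).repeat(3,1))
go(.580,.402,.10,1)
E
```

```text
t: 4.73
tcp_pos: [0.5808, 0.3995, 0.1]
tcp_rot: [-0.0, 0.703, 0.711, -0.002]
contact_force: [0.0, 0.5, -0.8]
finger_gap: 0.0274
grasp_force: 30.0
delta [ 2.6 -1.   0.6] ang [2.000e-03 4.000e-03 3.136e+00] rows>=25 j6 0.48
delta [ 2.6 -1.   0.6] ang [-0.002  0.001 -0.006] rows>=0 j6 0.48
delta [ 2.6 -1.   0.6] ang [2.000e-03 4.000e-03 3.136e+00] rows>=25 j6 0.48
```

View pics/t1.png

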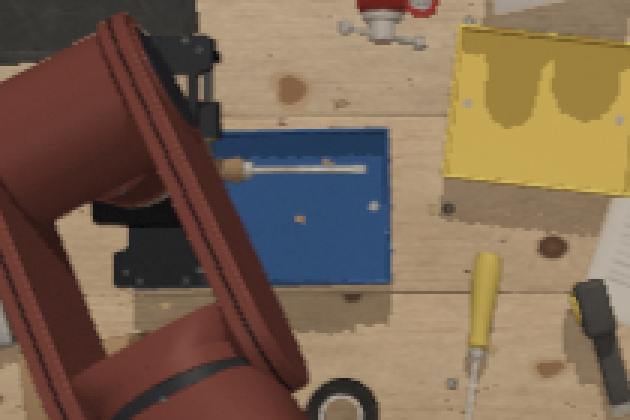

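The wooden driver hangs lengthwise over the blue tray. Its shank tip is at crop (365,169), inside the tray's right wall at column 388. I'm lowering it with a 6 mm shift.

```bash
python3 -m creep '[{"delta_pos":[-6,0,20],"angular":[0,0,0],"claw":1},{"delta_pos":[-6,0,40],"angular":[0,0,0],"claw":1},{"delta_pos":[-6,0,55],"angular":[0,0,0],"claw":1},{"delta_pos":[-6,0,65],"angular":[0,0,0],"claw":1},{"delta_pos":[-6,0,72],"angular":[0,0,0],"claw":1},{"delta_pos":[-6,0,72],"angular":[0,0,0],"claw":1},{"delta_pos":[-6,0,72],"angular":[0,0,0],"claw":1},{"delta_pos":[-6,0,72],"angular":[0,0,0],"claw":0.1},{"delta_pos":[-6,0,72],"angular":[0,0,0],"claw":0.1},{"delta_pos":[-6,0,72],"angular":[0,0,0],"claw":0.1},{"delta_pos":[-6,0,72],"angular":[0,0,0],"claw":0.1}]'
```

```text
t: 5.7
tcp_pos: [0.5826, 0.3945, 0.0316]
tcp_rot: [0.0, 0.702, 0.712, 0.001]
contact_force: [-0.4, -0.5, 0.8]
finger_gap: 0.0383
grasp_force: 0.0
```

```bash
python3 -m creep '[{"delta_pos":[0,0,-20],"angular":[0,0,0],"claw":0.1},{"delta_pos":[0,0,-50],"angular":[0,0,0],"claw":0.1},{"delta_pos":[0,0,-80],"angular":[0,0,0],"claw":-1},{"delta_pos":[0,0,-80],"angular":[0,0,0],"claw":-1},{"delta_pos":[0,0,-80],"angular":[0,0,0],"claw":-1}]';python3 -c "
from h import *
go(.470,.159,.10,81.4)"
```

```text
t: 6.12
tcp_pos: [0.5841, 0.3953, 0.1144]
tcp_rot: [0.001, 0.702, 0.712, 0.003]
contact_force: [0.4, -0.5, 0.4]
finger_gap: 0.052
grasp_force: 0.0
delta [-234.8 -117.2   13. ] ang [ 0.002 -0.007  1.734] rows>=14 j6 0.47
delta [-234.8 -117.2   13. ] ang [ 0.007  0.002 -1.408] rows>=11 j6 0.47
delta [-234.8 -117.2   13. ] ang [ 0.002 -0.007  1.734] rows>=14 j6 0.47
```

```bash
python3 -m creep '[{"delta_pos":[-20,-10,0],"angular":[0,0,-0.12],"claw":-1},{"delta_pos":[-42,-21,0],"angular":[0,0,-0.24],"claw":-1},{"delta_pos":[-64,-32,0],"angular":[0,0,-0.36],"claw":-1},{"delta_pos":[-86,-43,0],"angular":[0,0,-0.48],"claw":-1},{"delta_pos":[-108,-54,0],"angular":[0,0,-0.6],"claw":-1},{"delta_pos":[-130,-65,0],"angular":[0,0,-0.72],"claw":-1},{"delta_pos":[-152,-76,0],"angular":[0,0,-0.84],"claw":-1},{"delta_pos":[-174,-87,0],"angular":[0,0,-0.96],"claw":-1},{"delta_pos":[-196,-98,0],"angular":[0,0,-1.08],"claw":-1},{"delta_pos":[-218,-109,6],"angular":[0,0,-1.2],"claw":-1},{"delta_pos":[-235,-117,13],"angular":[0,0,-1.32],"claw":-1},{"delta_pos":[-235,-117,13],"angular":[0,0,-1.41],"claw":-1}]'
python3 - <<'E'
from h import *
o=status.get_obs(); s=eyes.snapshot("wrist")
go(.470,.159,.012,81.4)
P=cloud(s,o); m=(P[...,2]>.016)&(P[...,2]<.032)&(abs(P[...,0]-.47)<.09)&(abs(P[...,1]-.159)<.045)
c,a,b,t=rect(P[m][:,:2]); print(c,a,b,t,m.sum())
t=dict(eyes.snapshot("top")); np.savez("top1.npz",**t); P=cloud(t); sub=P[185:255,155:260].reshape(-1,3)
q=sub[(sub[:,2]>.02)&(sub[:,2]<.05)&(abs(sub[:,0]-.552)<.06)&(abs(sub[:,1]-.352)<.108)]; print("in tray",rect(q[:,:2]),np.percentile(q[:,2],[5,50,95]))
E
```

```text
t: 7.12
tcp_pos: [0.4644, 0.1548, 0.0946]
tcp_rot: [-0.003, 0.072, 0.997, -0.001]
contact_force: [-0.6, -0.5, -0.5]
finger_gap: 0.087
grasp_force: 0.0
delta [-4.3  3.7 83.4] ang [ 6.000e-03 -2.000e-03 -3.131e+00] rows>=25 j6 -1.27
delta [-4.3  3.7 83.4] ang [-0.002 -0.004  0.01 ] rows>=2 j6 -1.27
delta [-4.3  3.7 83.4] ang [ 6.000e-03 -2.000e-03 -3.131e+00] rows>=25 j6 -1.27
[446.362854   161.78933716] 132.75836181640625 23.949201583862305 -7.136033 3123
in tray (array([560.26251221, 346.87506104]), 186.00079345703125, 59.6058464050293, np.float32(85.39187)) [0.02616109 0.03432058 0.04133384]
```

```bash
python3 -m creep '[{"delta_pos":[-3,2,0],"angular":[0,0,0],"claw":-1},{"delta_pos":[-3,2,40],"angular":[0,0,0],"claw":-1},{"delta_pos":[-3,2,70],"angular":[0,0,0],"claw":-1},{"delta_pos":[-3,2,84],"angular":[0,0,0],"claw":-1},{"delta_pos":[-3,2,84],"angular":[0,0,0],"claw":1},{"delta_pos":[-3,2,84],"angular":[0,0,0],"claw":1},{"delta_pos":[-3,2,84],"angular":[0,0,0],"claw":1},{"delta_pos":[-3,2,84],"angular":[0,0,0],"claw":1},{"delta_pos":[-3,2,84],"angular":[0,0,0],"claw":1},{"delta_pos":[-3,2,84],"angular":[0,0,0],"claw":1},{"delta_pos":[-3,2,84],"angular":[0,0,0],"claw":1}]'
python3 - <<'E'
from h import *
t=dict(np.load("top1.npz")); P=cloud(t); sub=P[185:255,155:260].reshape(-1,3)
for l,h in((.3,.46),(.25,.30)):
  q=sub[(sub[:,2]>.02)&(sub[:,2]<.05)&(abs(sub[:,0]-.552)<.055)&(sub[:,1]>l)&(sub[:,1]<h)]; print(len(q),np.percentile(q,[2,50,98],0).round(3))
o=status.get_obs(); print(o["tcp_pos"])
E
```

```text
t: 8.13
tcp_pos: [0.4718, 0.1593, 0.0142]
tcp_rot: [0.001, 0.074, 0.997, 0.0]
contact_force: [0.3, -0.2, 0.1]
finger_gap: 0.048
grasp_force: 0.0
349 [[0.57  0.31  0.025]
 [0.58  0.39  0.035]
 [0.594 0.436 0.043]]
42 [[0.577 0.252 0.024]
 [0.58  0.273 0.028]
 [0.583 0.299 0.032]]
[0.47178886 0.15928898 0.01418274]
```

```bash
python3 -m creep '[{"delta_pos":[0,0,0],"angular":[0,0,0],"claw":1},{"delta_pos":[0,0,0],"angular":[0,0,0],"claw":1},{"delta_pos":[0,0,0],"angular":[0,0,0],"claw":1},{"delta_pos":[0,0,0],"angular":[0,0,0],"claw":1},{"delta_pos":[0,0,0],"angular":[0,0,0],"claw":1},{"delta_pos":[0,0,0],"angular":[0,0,0],"claw":1},{"delta_pos":[0,0,-20],"angular":[0,0,0],"claw":1},{"delta_pos":[0,0,-50],"angular":[0,0,0],"claw":1},{"delta_pos":[0,0,-90],"angular":[0,0,0],"claw":1},{"delta_pos":[0,0,-90],"angular":[0,0,0],"claw":1},{"delta_pos":[0,0,-90],"angular":[0,0,0],"claw":1}]'; python3 -c "
from h import *
go(.524,.312,.10,1)"
```

```text
t: 9.05
tcp_pos: [0.4736, 0.1596, 0.1063]
tcp_rot: [0.003, 0.074, 0.997, 0.001]
contact_force: [0.5, -0.4, -1.5]
finger_gap: 0.0248
grasp_force: 29.9
delta [-27.4 158.2   6.7] ang [-0.004  0.006 -1.736] rows>=14 j6 -1.26
delta [-27.4 158.2   6.7] ang [0.006 0.003 1.406] rows>=11 j6 -1.26
delta [-27.4 158.2   6.7] ang [-0.004  0.006 -1.736] rows>=14 j6 -1.26
```

```bash
python3 -m creep '[{"delta_pos":[-2,13,0],"angular":[0,0,0.11],"claw":1},{"delta_pos":[-5,27,0],"angular":[0,0,0.23],"claw":1},{"delta_pos":[-7,41,0],"angular":[0,0,0.35],"claw":1},{"delta_pos":[-10,56,0],"angular":[0,0,0.47],"claw":1},{"delta_pos":[-12,70,0],"angular":[0,0,0.59],"claw":1},{"delta_pos":[-15,85,0],"angular":[0,0,0.71],"claw":1},{"delta_pos":[-17,100,0],"angular":[0,0,0.83],"claw":1},{"delta_pos":[-20,115,0],"angular":[0,0,0.95],"claw":1},{"delta_pos":[-22,130,0],"angular":[0,0,1.07],"claw":1},{"delta_pos":[-25,145,0],"angular":[0,0,1.19],"claw":1},{"delta_pos":[-27,155,0],"angular":[0,0,1.31],"claw":1},{"delta_pos":[-27,158,0],"angular":[0,0,1.406],"claw":1}]';  python3 -m creep '[{"delta_pos":[0,0,0],"angular":[0,0,0],"claw":1},{"delta_pos":[0,0,0],"angular":[0,0,0],"claw":1},{"delta_pos":[0,0,0],"angular":[0,0,0],"claw":1}]';  python3 - <<'E'
from h import *
s=eyes.snapshot("top"); cv2.imwrite("pics/t2.png",s["frame"][150:290,120:330,::-1].repeat(3,0).repeat(3,1))
go(.524,.312,.0275,1)
E
```

```text
t: 10.05
tcp_pos: [0.5205, 0.3124, 0.1013]
tcp_rot: [-0.001, 0.703, 0.711, -0.001]
contact_force: [0.0, -0.7, -0.2]
finger_gap: 0.0251
grasp_force: 29.9
t: 10.3
tcp_pos: [0.5204, 0.3108, 0.1021]
tcp_rot: [-0.0, 0.7, 0.714, -0.001]
contact_force: [-0.9, 0.4, -1.1]
finger_gap: 0.0253
grasp_force: 29.9
delta [ 1.2  3.5 75. ] ang [-1.00e-03 -2.00e-03 -3.14e+00] rows>=25 j6 0.39
delta [ 1.2  3.5 75. ] ang [-0.002  0.001  0.002] rows>=2 j6 0.39
delta [ 1.2  3.5 75. ] ang [-1.00e-03 -2.00e-03 -3.14e+00] rows>=25 j6 0.39
```

View pics/t2.png

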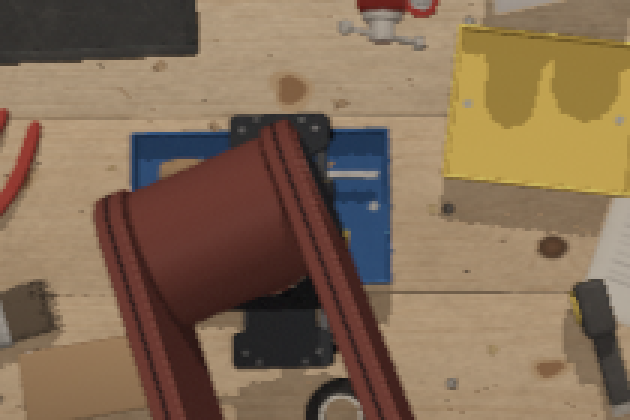

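The wooden driver lies flat in the tray, handle at (180,170) and shank end at (378,174). The yellow handle end, at (348,233), is well inside the tray, so I'm lowering it.

```bash
python3 -m creep '[{"delta_pos":[1,4,20],"angular":[0,0,0],"claw":1},{"delta_pos":[1,4,40],"angular":[0,0,0],"claw":1},{"delta_pos":[1,4,55],"angular":[0,0,0],"claw":1},{"delta_pos":[1,4,66],"angular":[0,0,0],"claw":1},{"delta_pos":[1,4,74],"angular":[0,0,0],"claw":1},{"delta_pos":[1,4,74],"angular":[0,0,0],"claw":1},{"delta_pos":[1,4,74],"angular":[0,0,0],"claw":1},{"delta_pos":[1,4,74],"angular":[0,0,0],"claw":0.14},{"delta_pos":[1,4,74],"angular":[0,0,0],"claw":0.14},{"delta_pos":[1,4,74],"angular":[0,0,0],"claw":0.14},{"delta_pos":[1,4,74],"angular":[0,0,0],"claw":0.14}]'; python3 -m creep '[{"delta_pos":[0,0,-20],"angular":[0,0,0],"claw":0.14},{"delta_pos":[0,0,-50],"angular":[0,0,0],"claw":0.14},{"delta_pos":[0,0,-85],"angular":[0,0,0],"claw":-1},{"delta_pos":[0,0,-85],"angular":[0,0,0],"claw":-1},{"delta_pos":[0,0,-85],"angular":[0,0,0],"claw":-1}]';python3 -c "
from h import *
go(.424,-.193,.11,66.3)"
```

```text
t: 11.27
tcp_pos: [0.5259, 0.3129, 0.0304]
tcp_rot: [0.0, 0.701, 0.713, 0.001]
contact_force: [-0.4, 1.0, -0.4]
finger_gap: 0.0362
grasp_force: 0.0
t: 11.68
tcp_pos: [0.5276, 0.3136, 0.1181]
tcp_rot: [0.001, 0.701, 0.713, 0.003]
contact_force: [0.1, -0.1, 0.1]
finger_gap: 0.0501
grasp_force: 0.0
delta [-504.8 -112.3    6.1] ang [ 1.000e-03 -8.000e-03  2.002e+00] rows>=16 j6 0.39
delta [-504.8 -112.3    6.1] ang [ 7.00e-03  1.00e-03 -1.14e+00] rows>=12 j6 0.39
delta [-504.8 -112.3    6.1] ang [ 1.000e-03 -8.000e-03  2.002e+00] rows>=16 j6 0.39
```

```bash
python3 -m creep '[{"delta_pos":[-505,-112,6],"angular":[0,0,-1.14],"claw":-1},{"delta_pos":[-505,-112,6],"angular":[0,0,-1.14],"claw":-1},{"delta_pos":[-505,-112,6],"angular":[0,0,-1.14],"claw":-1},{"delta_pos":[-505,-112,6],"angular":[0,0,-1.14],"claw":-1},{"delta_pos":[-505,-112,6],"angular":[0,0,-1.14],"claw":-1},{"delta_pos":[-505,-112,6],"angular":[0,0,-1.14],"claw":-1},{"delta_pos":[-505,-112,6],"angular":[0,0,-1.14],"claw":-1},{"delta_pos":[-505,-112,6],"angular":[0,0,-1.14],"claw":-1},{"delta_pos":[-505,-112,6],"angular":[0,0,-1.14],"claw":-1},{"delta_pos":[-505,-112,6],"angular":[0,0,-1.14],"claw":-1},{"delta_pos":[-505,-112,6],"angular":[0,0,-1.14],"claw":-1},{"delta_pos":[-505,-112,6],"angular":[0,0,-1.14],"claw":-1}]'
python3 - <<'E'
from h import *
go(.424,-.193,.10,66.3)
t=dict(eyes.snapshot("top")); np.savez("top2.npz",**t); cv2.imwrite("pics/t3.png",cv2.resize(t["frame"][150:290,120:345,::-1],None,fx=3,fy=3)); P=cloud(t)
q=P[155:225,260:345].reshape(-1,3); q=q[(q[:,2]>.022)&(q[:,2]<.034)&(abs(q[:,0]-.636)<.085)&(abs(q[:,1]-.101)<.1)]; np.set_printoptions(suppress=True)
print(rect(q[:,:2]),len(q))
for y in np.arange(.02,.2,.02):
    r=q[abs(q[:,1]-y)<.01]; print(y.round(2),r[:,0].min().round(3),r[:,0].max().round(3))
for x in np.arange(.58,.7,.02):
    r=q[abs(q[:,0]-x)<.01]; print(x.round(2),r[:,1].min().round(3),r[:,1].max().round(3))
E
```

```text
t: 12.68
tcp_pos: [0.4321, -0.1399, 0.1081]
tcp_rot: [-0.001, 0.204, 0.979, 0.0]
contact_force: [1.6, 0.2, -0.4]
finger_gap: 0.0872
grasp_force: 0.0
delta [-13.9 -51.9   8.1] ang [ 2.00e-03  0.00e+00 -3.14e+00] rows>=25 j6 -1.65
delta [-13.9 -51.9   8.1] ang [ 0.    -0.002  0.002] rows>=1 j6 -1.65
delta [-13.9 -51.9   8.1] ang [ 2.00e-03  0.00e+00 -3.14e+00] rows>=25 j6 -1.65
(array([636.75805664, 103.79325867]), 167.999267578125, 137.8227081298828, np.float32(83.430855)) 370
0.02 0.56 0.696
0.04 0.56 0.699
0.06 0.563 0.702
0.08 0.566 0.702
0.1 0.568 0.704
0.12 0.569 0.707
0.14 0.571 0.709
0.16 0.574 0.713
0.18 0.577 0.712
0.58 0.026 0.192
0.6 0.023 0.192
0.62 0.022 0.189
0.64 0.02 0.186
0.66 0.017 0.184
0.68 0.014 0.181
```

View pics/t3.png

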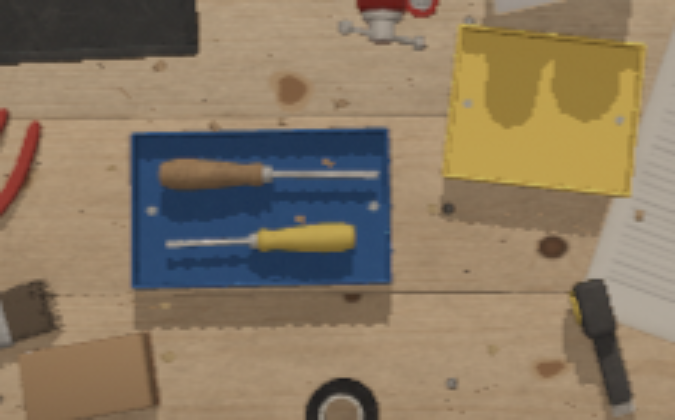

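Both drivers lie flat, parallel and clear of the blue rim, at (270,175) and (260,240). The yellow tray is empty. Next is the marker.

```bash
python3 -m creep '[{"delta_pos":[-14,-51,8],"angular":[0,0,0],"claw":-1},{"delta_pos":[-14,-51,8],"angular":[0,0,0],"claw":-1},{"delta_pos":[-14,-51,8],"angular":[0,0,0],"claw":-1},{"delta_pos":[-14,-51,8],"angular":[0,0,0],"claw":-1}]'
python3 - <<'E'
from h import *
o=status.get_obs(); s=eyes.snapshot("wrist"); P=cloud(s,o)
m=(P[...,2]>.007)&(P[...,2]<.03)&(abs(P[...,0]-.424)<.08)&(abs(P[...,1]+.193)<.05)
print(rect(P[m][:,:2]),m.sum(), np.percentile(P[m],[2,98],0))
go(.424,-.193,.010,66.3)
E
```

```text
t: 13.07
tcp_pos: [0.4251, -0.1907, 0.1001]
tcp_rot: [-0.001, 0.206, 0.978, 0.001]
contact_force: [0.6, -0.3, -0.2]
finger_gap: 0.0869
grasp_force: 0.0
(array([ 424.61355591, -192.05828857]), 111.18147277832031, 17.7246150970459, np.float32(-23.256916)) 3079 [[ 0.37438223 -0.21591874  0.0100451 ]
 [ 0.47318855 -0.16754453  0.01865578]]
delta [-0.1 -3.3 90.3] ang [-3.000e-03 -1.000e-03  3.141e+00] rows>=25 j6 -1.75
delta [-0.1 -3.3 90.3] ang [ 0.001 -0.002 -0.001] rows>=2 j6 -1.75
delta [-0.1 -3.3 90.3] ang [-3.000e-03 -1.000e-03  3.141e+00] rows>=25 j6 -1.75
```

```bash
python3 -m creep '[{"delta_pos":[0,-2,30],"angular":[0,0,0],"claw":0},{"delta_pos":[0,-2,65],"angular":[0,0,0],"claw":0},{"delta_pos":[0,-2,90],"angular":[0,0,0],"claw":0},{"delta_pos":[0,-2,90],"angular":[0,0,0],"claw":0},{"delta_pos":[0,-2,91],"angular":[0,0,0],"claw":0.3},{"delta_pos":[0,-2,91],"angular":[0,0,0],"claw":1},{"delta_pos":[0,-2,91],"angular":[0,0,0],"claw":1},{"delta_pos":[0,-2,91],"angular":[0,0,0],"claw":1},{"delta_pos":[0,-2,91],"angular":[0,0,0],"claw":1},{"delta_pos":[0,-2,91],"angular":[0,0,0],"claw":1},{"delta_pos":[0,-2,91],"angular":[0,0,0],"claw":1},{"delta_pos":[0,-2,91],"angular":[0,0,0],"claw":1}]'; python3 -m creep '[{"delta_pos":[0,0,0],"angular":[0,0,0],"claw":1},{"delta_pos":[0,0,0],"angular":[0,0,0],"claw":1},{"delta_pos":[0,0,0],"angular":[0,0,0],"claw":1},{"delta_pos":[0,0,0],"angular":[0,0,0],"claw":1},{"delta_pos":[0,0,-20],"angular":[0,0,0],"claw":1},{"delta_pos":[0,0,-50],"angular":[0,0,0],"claw":1},{"delta_pos":[0,0,-90],"angular":[0,0,0],"claw":1},{"delta_pos":[0,0,-90],"angular":[0,0,0],"claw":1},{"delta_pos":[0,0,-90],"angular":[0,0,0],"claw":1}]';python3 -c "
from h import *
go(.609,.107,.11,-6.6)"
```

```text
t: 14.12
tcp_pos: [0.4251, -0.193, 0.0103]
tcp_rot: [0.0, 0.205, 0.979, -0.0]
contact_force: [-0.7, -0.3, -0.3]
finger_gap: 0.0158
grasp_force: 30.0
t: 14.87
tcp_pos: [0.427, -0.1943, 0.1029]
tcp_rot: [0.003, 0.205, 0.979, -0.001]
contact_force: [0.0, 0.3, -1.3]
finger_gap: 0.0159
grasp_force: 30.0
delta [-45.5 349.1  -7.2] ang [-0.006  0.003 -1.869] rows>=15 j6 -1.75
delta [-45.5 349.1  -7.2] ang [0.003 0.006 1.272] rows>=10 j6 -1.75
delta [-45.5 349.1  -7.2] ang [-0.006  0.003 -1.869] rows>=15 j6 -1.75
```

```bash
python3 -m creep '[{"delta_pos":[-4,28,-7],"angular":[0,0,0.1],"claw":1},{"delta_pos":[-8,60,-7],"angular":[0,0,0.22],"claw":1},{"delta_pos":[-12,94,-7],"angular":[0,0,0.34],"claw":1},{"delta_pos":[-17,128,-7],"angular":[0,0,0.46],"claw":1},{"delta_pos":[-21,162,-7],"angular":[0,0,0.58],"claw":1},{"delta_pos":[-26,196,-7],"angular":[0,0,0.7],"claw":1},{"delta_pos":[-30,230,-7],"angular":[0,0,0.82],"claw":1},{"delta_pos":[-34,264,-7],"angular":[0,0,0.94],"claw":1},{"delta_pos":[-39,298,-7],"angular":[0,0,1.06],"claw":1},{"delta_pos":[-43,328,-7],"angular":[0,0,1.17],"claw":1},{"delta_pos":[-46,349,-7],"angular":[0,0,1.27],"claw":1},{"delta_pos":[-46,349,-7],"angular":[0,0,1.27],"claw":1}]';  python3 -m creep '[{"delta_pos":[0,0,0],"angular":[0,0,0],"claw":1},{"delta_pos":[0,0,0],"angular":[0,0,0],"claw":1},{"delta_pos":[0,0,0],"angular":[0,0,0],"claw":1}]';  python3 - <<'E'
from h import *
s=eyes.snapshot("top"); cv2.imwrite("pics/t4.png",cv2.resize(s["frame"][130:280,240:420,::-1],None,fx=3,fy=3))
go(.609,.107,.0245,-6.6)
E
```

```text
t: 15.87
tcp_pos: [0.6079, 0.1116, 0.1052]
tcp_rot: [-0.001, 0.746, 0.665, -0.0]
contact_force: [-0.6, 0.4, -0.5]
finger_gap: 0.0161
grasp_force: 30.0
t: 16.12
tcp_pos: [0.6064, 0.107, 0.1061]
tcp_rot: [-0.001, 0.746, 0.666, -0.001]
contact_force: [-0.4, 0.3, -0.5]
finger_gap: 0.0159
grasp_force: 30.0
delta [ 0.4  2.4 82. ] ang [-1.00e-03 -2.00e-03 -3.14e+00] rows>=25 j6 0.16
delta [ 0.4  2.4 82. ] ang [-0.001  0.     0.002] rows>=2 j6 0.16
delta [ 0.4  2.4 82. ] ang [-1.00e-03 -2.00e-03 -3.14e+00] rows>=25 j6 0.16
```

View pics/t4.png

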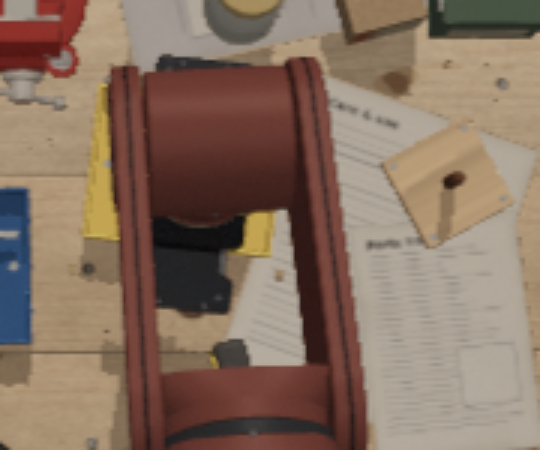

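The arm hides the marker here, but the gripper body sits over the yellow tray with the jar and vise clear. I'm lowering to the floor and releasing.

```bash
python3 -m creep '[{"delta_pos":[0,2,20],"angular":[0,0,0],"claw":1},{"delta_pos":[0,2,45],"angular":[0,0,0],"claw":1},{"delta_pos":[0,2,62],"angular":[0,0,0],"claw":1},{"delta_pos":[0,2,74],"angular":[0,0,0],"claw":1},{"delta_pos":[0,2,80],"angular":[0,0,0],"claw":1},{"delta_pos":[0,2,82],"angular":[0,0,0],"claw":1},{"delta_pos":[0,2,82],"angular":[0,0,0],"claw":1},{"delta_pos":[0,2,82],"angular":[0,0,0],"claw":1}]'; python3 -m creep '[{"delta_pos":[0,0,0],"angular":[0,0,0],"claw":0.55},{"delta_pos":[0,0,0],"angular":[0,0,0],"claw":0.5},{"delta_pos":[0,0,0],"angular":[0,0,0],"claw":0.4},{"delta_pos":[0,0,0],"angular":[0,0,0],"claw":0.35},{"delta_pos":[0,0,0],"angular":[0,0,0],"claw":0.35},{"delta_pos":[0,0,-20],"angular":[0,0,0],"claw":0.35},{"delta_pos":[0,0,-50],"angular":[0,0,0],"claw":0.35},{"delta_pos":[0,0,-85],"angular":[0,0,0],"claw":-1},{"delta_pos":[0,0,-85],"angular":[0,0,0],"claw":-1},{"delta_pos":[0,0,-85],"angular":[0,0,0],"claw":-1}]'
python3 - <<'E'
from h import *
s=eyes.snapshot("wrist"); cv2.imwrite("pics/w2.png",s["frame"][:,:,::-1])
# reel axis: body mask vs. tail, from top2
t=dict(np.load("top2.npz")); P=cloud(t)[238:295,300:340].reshape(-1,3); P=P[(P[:,2]>.006)&(P[:,2]<.05)&(abs(P[:,0]-.433)<.07)&(abs(P[:,1]-.049)<.05)]
b=P[P[:,2]>.024]; k=P[P[:,2]<.022]; print("all",rect(P[:,:2]),"body",rect(b[:,:2]),b.mean(0),"tail",rect(k[:,:2]))
E
```

```text
t: 16.83
tcp_pos: [0.6105, 0.1077, 0.0263]
tcp_rot: [0.001, 0.746, 0.666, 0.001]
contact_force: [-0.0, 0.3, 0.1]
finger_gap: 0.016
grasp_force: 30.0
t: 17.67
tcp_pos: [0.6119, 0.108, 0.1135]
tcp_rot: [0.002, 0.746, 0.666, 0.002]
contact_force: [-0.3, -0.0, -0.2]
finger_gap: 0.0408
grasp_force: 0.0
all (array([436.92053223,  44.49195099]), 132.79641723632812, 85.41827392578125, np.float32(-8.271984)) body (array([462.07946777,  62.54789734]), 49.89406204223633, 32.99348831176758, np.float32(15.484086)) [0.4625943  0.06238745 0.03431515] tail (array([437.00018311,  44.35376358]), 132.71961975097656, 85.41364288330078, np.float32(-8.462335))
```

View pics/w2.png

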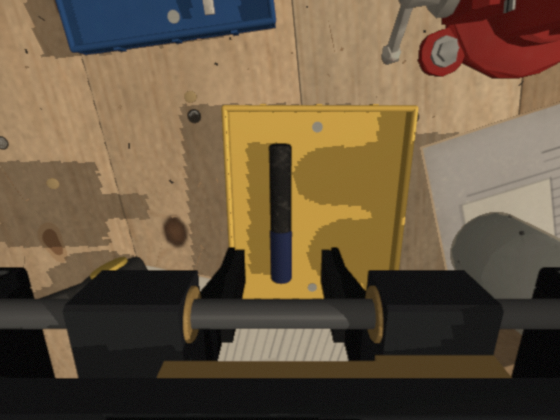

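The marker lies parallel to the tray's length at about (281,213), well inside. Next is the reel.

```bash
python3 -c "
from h import *
go(.459,.062,.11,-74)"
```

```text
delta [ -62.7 -145.     0.9] ang [ 0.002  0.002 -1.963] rows>=16 j6 0.16
delta [ -62.7 -145.     0.9] ang [ 0.002 -0.002  1.179] rows>=9 j6 0.16
delta [ -62.7 -145.     0.9] ang [ 0.002  0.002 -1.963] rows>=16 j6 0.16
```

```bash
python3 -m creep '[{"delta_pos":[-62,-145,0],"angular":[0,0,1.18],"claw":-1},{"delta_pos":[-62,-145,0],"angular":[0,0,1.18],"claw":-1},{"delta_pos":[-62,-145,0],"angular":[0,0,1.18],"claw":-1},{"delta_pos":[-62,-145,0],"angular":[0,0,1.18],"claw":-1},{"delta_pos":[-62,-145,0],"angular":[0,0,1.18],"claw":-1},{"delta_pos":[-62,-145,0],"angular":[0,0,1.18],"claw":-1},{"delta_pos":[-62,-145,0],"angular":[0,0,1.18],"claw":-1},{"delta_pos":[-62,-145,0],"angular":[0,0,1.18],"claw":-1},{"delta_pos":[-62,-145,0],"angular":[0,0,1.18],"claw":-1},{"delta_pos":[-62,-145,0],"angular":[0,0,1.18],"claw":-1},{"delta_pos":[-62,-145,0],"angular":[0,0,1.18],"claw":-1},{"delta_pos":[-62,-145,0],"angular":[0,0,1.18],"claw":-1}]'
python3 - <<'E'
from h import *
o=status.get_obs(); s=eyes.snapshot("wrist"); cv2.imwrite("pics/w3.png",s["frame"][:,:,::-1]); P=cloud(s,o)
R0=(abs(P[...,0]-.433)<.075)&(abs(P[...,1]-.049)<.05)
for l in(.007,.024):
  m=(P[...,2]>l)&(P[...,2]<.045)&R0; print(l,rect(P[m][:,:2]),m.sum())
go(.460,.062,.013,-74)
E
```

```text
t: 18.72
tcp_pos: [0.4573, 0.0626, 0.1088]
tcp_rot: [-0.0, 0.99, 0.139, -0.001]
contact_force: [0.1, 0.3, -0.2]
finger_gap: 0.0865
grasp_force: 0.0
0.007 (array([434.65823364,  55.94741058]), 109.17367553710938, 33.30170440673828, np.float32(15.060296)) 4316
0.024 (array([463.18536377,  63.62342834]), 49.52808380126953, 33.30170440673828, np.float32(15.0602865)) 2730
delta [ 2.4  1.3 96.1] ang [-3.000e-03 -1.000e-03 -3.141e+00] rows>=25 j6 1.26
delta [ 2.4  1.3 96.1] ang [-0.001  0.002  0.001] rows>=2 j6 1.26
delta [ 2.4  1.3 96.1] ang [-3.000e-03 -1.000e-03 -3.141e+00] rows>=25 j6 1.26
```

View pics/w3.png

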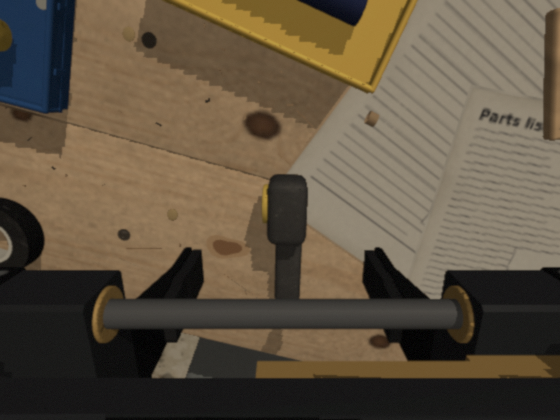

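The reel's fat body is at (287,210), square between the fingers, with its yellow disc on the left at 266. I'm gripping it.

```bash
python3 -m creep '[{"delta_pos":[2,2,0],"angular":[0,0,0.017],"claw":-1},{"delta_pos":[2,2,40],"angular":[0,0,0.017],"claw":-0.5},{"delta_pos":[2,2,75],"angular":[0,0,0.017],"claw":-0.4},{"delta_pos":[2,2,95],"angular":[0,0,0.017],"claw":-0.4},{"delta_pos":[2,2,95],"angular":[0,0,0.017],"claw":1},{"delta_pos":[2,2,95],"angular":[0,0,0.017],"claw":1},{"delta_pos":[2,2,95],"angular":[0,0,0.017],"claw":1},{"delta_pos":[2,2,95],"angular":[0,0,0.017],"claw":1},{"delta_pos":[2,2,95],"angular":[0,0,0.017],"claw":1},{"delta_pos":[2,2,95],"angular":[0,0,0.017],"claw":1},{"delta_pos":[2,2,95],"angular":[0,0,0.017],"claw":1},{"delta_pos":[2,2,95],"angular":[0,0,0.017],"claw":1}]'; python3 -m creep '[{"delta_pos":[0,0,0],"angular":[0,0,0],"claw":1},{"delta_pos":[0,0,0],"angular":[0,0,0],"claw":1},{"delta_pos":[0,0,0],"angular":[0,0,0],"claw":1},{"delta_pos":[0,0,-20],"angular":[0,0,0],"claw":1},{"delta_pos":[0,0,-50],"angular":[0,0,0],"claw":1},{"delta_pos":[0,0,-90],"angular":[0,0,0],"claw":1},{"delta_pos":[0,0,-90],"angular":[0,0,0],"claw":1},{"delta_pos":[0,0,-90],"angular":[0,0,0],"claw":1}]';python3 -c "
from h import *
go(.666,.138,.11,-6.6)"
```

```text
t: 19.77
tcp_pos: [0.4619, 0.0612, 0.0162]
tcp_rot: [0.0, 0.992, 0.13, 0.001]
contact_force: [-0.9, 0.8, 6.3]
finger_gap: 0.0298
grasp_force: 30.0
t: 20.43
tcp_pos: [0.463, 0.0612, 0.1077]
tcp_rot: [0.0, 0.992, 0.13, 0.003]
contact_force: [0.7, 0.4, -1.9]
finger_gap: 0.0298
grasp_force: 29.9
delta [215.9 -21.9  -1.1] ang [-0.004 -0.005  1.947] rows>=16 j6 1.27
delta [215.9 -21.9  -1.1] ang [ 0.005 -0.004 -1.195] rows>=10 j6 1.27
delta [215.9 -21.9  -1.1] ang [-0.004 -0.005  1.947] rows>=16 j6 1.27
```

```bash
python3 -m creep '[{"delta_pos":[18,-2,0],"angular":[0,0,-0.1],"claw":1},{"delta_pos":[38,-4,0],"angular":[0,0,-0.22],"claw":1},{"delta_pos":[60,-6,0],"angular":[0,0,-0.34],"claw":1},{"delta_pos":[82,-8,0],"angular":[0,0,-0.46],"claw":1},{"delta_pos":[104,-10,0],"angular":[0,0,-0.58],"claw":1},{"delta_pos":[126,-12,0],"angular":[0,0,-0.7],"claw":1},{"delta_pos":[148,-15,0],"angular":[0,0,-0.82],"claw":1},{"delta_pos":[170,-17,0],"angular":[0,0,-0.94],"claw":1},{"delta_pos":[192,-20,0],"angular":[0,0,-1.06],"claw":1},{"delta_pos":[208,-22,0],"angular":[0,0,-1.15],"claw":1},{"delta_pos":[216,-22,0],"angular":[0,0,-1.195],"claw":1},{"delta_pos":[216,-22,0],"angular":[0,0,-1.195],"claw":1}]';  python3 -m creep '[{"delta_pos":[0,0,0],"angular":[0,0,0],"claw":1},{"delta_pos":[0,0,0],"angular":[0,0,0],"claw":1},{"delta_pos":[0,0,0],"angular":[0,0,0],"claw":1}]';  python3 - <<'E'
from h import *
go(.666,.138,.03,-6.6)
o=status.get_obs(); s=eyes.snapshot("wrist"); cv2.imwrite("pics/w4.png",s["frame"][:,:,::-1])
E
```

```text
t: 21.43
tcp_pos: [0.6637, 0.1385, 0.1022]
tcp_rot: [-0.001, 0.746, 0.666, -0.001]
contact_force: [-0.2, -0.6, -1.9]
finger_gap: 0.0295
grasp_force: 29.9
t: 21.68
tcp_pos: [0.6627, 0.1379, 0.1042]
tcp_rot: [-0.001, 0.747, 0.665, -0.001]
contact_force: [0.1, -0.1, -0.9]
finger_gap: 0.0297
grasp_force: 29.9
delta [ 0.5  3.4 74.2] ang [1.000e-03 3.000e-03 3.141e+00] rows>=25 j6 0.21
delta [ 0.5  3.4 74.2] ang [-0.002  0.    -0.001] rows>=2 j6 0.21
delta [ 0.5  3.4 74.2] ang [1.000e-03 3.000e-03 3.141e+00] rows>=25 j6 0.21
```

View pics/w4.png

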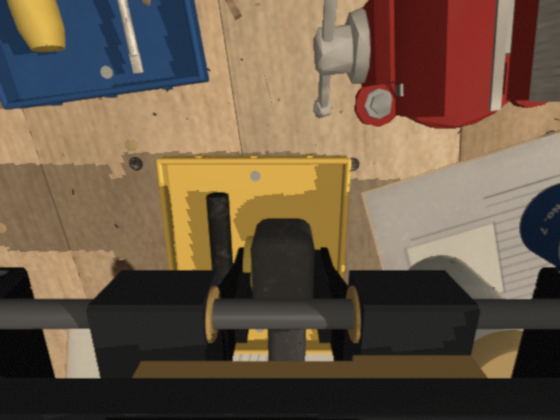

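The reel hangs over the right half of the yellow tray with its front at (283,222). The marker, at u=219, is clear of the fingers. I'm lowering.

```bash
python3 -m creep '[{"delta_pos":[0,2,20],"angular":[0,0,0],"claw":1},{"delta_pos":[0,2,40],"angular":[0,0,0],"claw":1},{"delta_pos":[0,2,56],"angular":[0,0,0],"claw":1},{"delta_pos":[0,2,66],"angular":[0,0,0],"claw":1},{"delta_pos":[0,2,72],"angular":[0,0,0],"claw":1},{"delta_pos":[0,2,73],"angular":[0,0,0],"claw":1},{"delta_pos":[0,2,73],"angular":[0,0,0],"claw":1},{"delta_pos":[0,2,73],"angular":[0,0,0],"claw":0.1},{"delta_pos":[0,2,73],"angular":[0,0,0],"claw":0.1},{"delta_pos":[0,2,73],"angular":[0,0,0],"claw":0.1},{"delta_pos":[0,2,73],"angular":[0,0,0],"claw":0.1}]'; python3 -m creep '[{"delta_pos":[0,0,-20],"angular":[0,0,0],"claw":0.1},{"delta_pos":[0,0,-50],"angular":[0,0,0],"claw":0.1},{"delta_pos":[0,0,-85],"angular":[0,0,0],"claw":-1},{"delta_pos":[0,0,-85],"angular":[0,0,0],"claw":-1},{"delta_pos":[0,0,-85],"angular":[0,0,0],"claw":-1}]'
python3 - <<'E'
from h import *
o=status.get_obs(); s=eyes.snapshot("wrist"); cv2.imwrite("pics/w5.png",s["frame"][:,:,::-1])
go(.371,.283,.14,-40); go(.371,.283,.14,50)
E
```

```text
t: 22.65
tcp_pos: [0.6667, 0.138, 0.0334]
tcp_rot: [0.001, 0.747, 0.665, 0.001]
contact_force: [0.1, -0.3, -0.0]
finger_gap: 0.0383
grasp_force: 0.0
t: 23.07
tcp_pos: [0.6687, 0.1382, 0.1216]
tcp_rot: [0.002, 0.747, 0.665, 0.003]
contact_force: [0.2, 0.2, -0.5]
finger_gap: 0.0519
grasp_force: 0.0
delta [ 110.  -310.6  -21.9] ang [ 2.000e-03  4.000e-03 -2.558e+00] rows>=20 j6 0.20
delta [ 110.  -310.6  -21.9] ang [ 0.003 -0.002  0.583] rows>=8 j6 0.20
delta [ 110.  -310.6  -21.9] ang [ 2.000e-03  4.000e-03 -2.558e+00] rows>=20 j6 0.20
delta [ 110.  -310.6  -21.9] ang [ 1.000e-03 -4.000e-03  2.154e+00] rows>=17 j6 0.20
delta [ 110.  -310.6  -21.9] ang [ 0.003  0.001 -0.988] rows>=8 j6 0.20
delta [ 110.  -310.6  -21.9] ang [ 1.000e-03 -4.000e-03  2.154e+00] rows>=17 j6 0.20
```

View pics/w5.png

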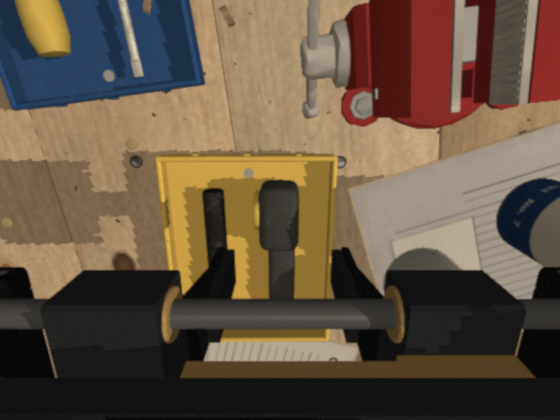

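The reel lies flat at (280,240) beside the marker, both clear of the rim. Next is the tape.

```bash
python3 -m creep '[{"delta_pos":[110,-310,0],"angular":[0,0,0.58],"claw":-1},{"delta_pos":[110,-310,0],"angular":[0,0,0.58],"claw":-1},{"delta_pos":[110,-310,0],"angular":[0,0,0.58],"claw":-1},{"delta_pos":[110,-310,0],"angular":[0,0,0.58],"claw":-1},{"delta_pos":[110,-310,0],"angular":[0,0,0.58],"claw":-1},{"delta_pos":[110,-310,0],"angular":[0,0,0.58],"claw":-1},{"delta_pos":[110,-310,0],"angular":[0,0,0.58],"claw":-1},{"delta_pos":[110,-310,0],"angular":[0,0,0.58],"claw":-1},{"delta_pos":[110,-310,0],"angular":[0,0,0.58],"claw":-1},{"delta_pos":[110,-310,0],"angular":[0,0,0.58],"claw":-1},{"delta_pos":[110,-310,0],"angular":[0,0,0.58],"claw":-1},{"delta_pos":[110,-310,0],"angular":[0,0,0.58],"claw":-1}]'
python3 - <<'E'
from h import *
o=status.get_obs(); s=eyes.snapshot("wrist"); P=cloud(s,o)
m=(P[...,2]>.012)&(P[...,2]<.025)&(np.hypot(P[...,0]-.371,P[...,1]-.283)<.045)
(c,r)=cv2.minEnclosingCircle(P[m][:,:2].astype(np.float32)); print(c,r,m.sum(),rect(P[m][:,:2]))
go(.371,.283,.011)
E
```

```text
t: 24.12
tcp_pos: [0.3714, 0.2823, 0.1168]
tcp_rot: [0.0, 0.906, 0.424, -0.0]
contact_force: [-1.0, -1.5, -0.0]
finger_gap: 0.0874
grasp_force: 0.0
(0.37062308192253113, 0.28377267718315125) 0.03230583667755127 3799 (array([370.67337036, 283.6529541 ]), 64.11030578613281, 63.52766799926758, np.float32(48.28077))
delta [  0.3  -1.  105.9] ang [ 0.  0. -0.] rows>=3 j6 1.18
```

```bash
python3 -m creep '[{"delta_pos":[0,-1,0],"angular":[0,0,0],"claw":-1},{"delta_pos":[0,-1,40],"angular":[0,0,0],"claw":-1},{"delta_pos":[0,-1,75],"angular":[0,0,0],"claw":-1},{"delta_pos":[0,-1,95],"angular":[0,0,0],"claw":-1},{"delta_pos":[0,-1,105],"angular":[0,0,0],"claw":-1},{"delta_pos":[0,-1,105],"angular":[0,0,0],"claw":-1},{"delta_pos":[0,-1,105],"angular":[0,0,0],"claw":1},{"delta_pos":[0,-1,105],"angular":[0,0,0],"claw":1},{"delta_pos":[0,-1,105],"angular":[0,0,0],"claw":1},{"delta_pos":[0,-1,105],"angular":[0,0,0],"claw":1},{"delta_pos":[0,-1,105],"angular":[0,0,0],"claw":1},{"delta_pos":[0,-1,105],"angular":[0,0,0],"claw":1}]'; python3 -m creep '[{"delta_pos":[0,0,0],"angular":[0,0,0],"claw":1},{"delta_pos":[0,0,0],"angular":[0,0,0],"claw":1},{"delta_pos":[0,0,-20],"angular":[0,0,0],"claw":1},{"delta_pos":[0,0,-60],"angular":[0,0,0],"claw":1},{"delta_pos":[0,0,-100],"angular":[0,0,0],"claw":1},{"delta_pos":[0,0,-100],"angular":[0,0,0],"claw":1},{"delta_pos":[0,0,-100],"angular":[0,0,0],"claw":1}]';python3 -c "
from h import *
go(.626,-.133,.13,-85)"
```

```text
t: 25.17
tcp_pos: [0.3706, 0.2838, 0.013]
tcp_rot: [0.0, 0.906, 0.424, 0.001]
contact_force: [-0.5, -0.3, 4.5]
finger_gap: 0.0627
grasp_force: 30.0
t: 25.75
tcp_pos: [0.3718, 0.2846, 0.1149]
tcp_rot: [-0.0, 0.906, 0.424, 0.003]
contact_force: [0.5, -0.3, -1.7]
finger_gap: 0.0624
grasp_force: 30.0
delta [-157.9  462.7  -15. ] ang [ 0.008 -0.    -2.353] rows>=19 j6 1.18
delta [-157.9  462.7  -15. ] ang [-0.    -0.006  0.789] rows>=12 j6 1.18
delta [-157.9  462.7  -15. ] ang [ 0.008 -0.    -2.353] rows>=19 j6 1.18
```

```bash
python3 -m creep '[{"delta_pos":[-12,34,-15],"angular":[0,0,0.06],"claw":1},{"delta_pos":[-25,72,-15],"angular":[0,0,0.12],"claw":1},{"delta_pos":[-38,110,-15],"angular":[0,0,0.2],"claw":1},{"delta_pos":[-51,148,-15],"angular":[0,0,0.27],"claw":1},{"delta_pos":[-64,186,-15],"angular":[0,0,0.34],"claw":1},{"delta_pos":[-77,224,-15],"angular":[0,0,0.41],"claw":1},{"delta_pos":[-90,262,-15],"angular":[0,0,0.48],"claw":1},{"delta_pos":[-103,300,-15],"angular":[0,0,0.55],"claw":1},{"delta_pos":[-116,338,-15],"angular":[0,0,0.62],"claw":1},{"delta_pos":[-129,376,-15],"angular":[0,0,0.69],"claw":1},{"delta_pos":[-142,414,-15],"angular":[0,0,0.75],"claw":1},{"delta_pos":[-152,445,-15],"angular":[0,0,0.79],"claw":1}]';python3 -c "
from h import *
go(.626,-.133,.13,-85)"
```

```text
t: 26.75
tcp_pos: [0.6139, -0.1206, 0.1244]
tcp_rot: [-0.0, 0.999, 0.041, -0.002]
contact_force: [0.8, 0.4, 0.2]
finger_gap: 0.0624
grasp_force: 30.0
delta [11.1 13.3 -5.6] ang [5.000e-03 2.000e-03 3.136e+00] rows>=25 j6 1.17
delta [11.1 13.3 -5.6] ang [-0.001  0.003 -0.006] rows>=0 j6 1.17
delta [11.1 13.3 -5.6] ang [5.000e-03 2.000e-03 3.136e+00] rows>=25 j6 1.17
```

```bash
python3 -m creep '[{"delta_pos":[10,13,0],"angular":[0,0,0],"claw":1},{"delta_pos":[10,13,0],"angular":[0,0,0],"claw":1},{"delta_pos":[10,13,0],"angular":[0,0,0],"claw":1},{"delta_pos":[10,13,0],"angular":[0,0,0],"claw":1},{"delta_pos":[10,13,0],"angular":[0,0,0],"claw":1}]';python3 - <<'E'
from h import *
go(.6255,-.1335,.025)
s=eyes.snapshot("scene"); cv2.imwrite("pics/s2.png",cv2.resize(s["frame"][120:270,230:450,::-1],None,fx=3,fy=3))
E
```

```text
t: 27.17
tcp_pos: [0.6242, -0.129, 0.1259]
tcp_rot: [-0.001, 0.999, 0.043, -0.001]
contact_force: [-0.3, 0.1, -0.8]
finger_gap: 0.0626
grasp_force: 30.0
delta [  1.2   4.7 100.9] ang [-0.001  0.002  0.   ] rows>=2 j6 1.16
```

View pics/s2.png

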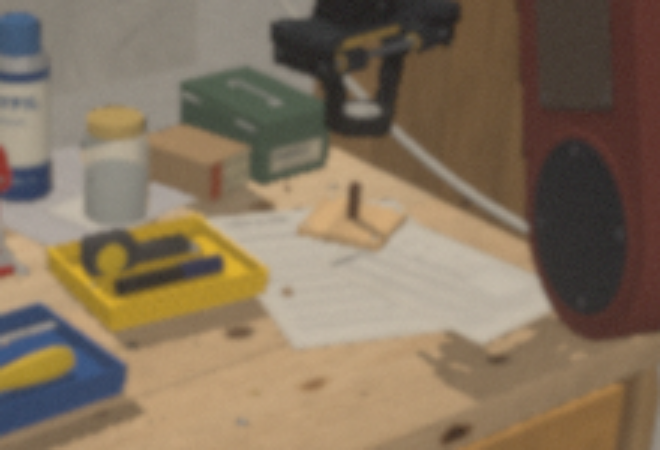

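The tape hangs level at (360,110), straight above the dowel at (354,200). I'm lowering it in steps.

```bash
python3 -m creep '[{"delta_pos":[1,4,10],"angular":[0,0,0],"claw":1},{"delta_pos":[1,4,25],"angular":[0,0,0],"claw":1},{"delta_pos":[1,4,40],"angular":[0,0,0],"claw":1},{"delta_pos":[1,4,50],"angular":[0,0,0],"claw":1},{"delta_pos":[1,4,58],"angular":[0,0,0],"claw":1},{"delta_pos":[1,4,58],"angular":[0,0,0],"claw":1},{"delta_pos":[1,4,58],"angular":[0,0,0],"claw":1}]';python3 -c "
from h import *
go(.6255,-.1335,.026)"
```

```text
t: 27.8
tcp_pos: [0.6264, -0.134, 0.0687]
tcp_rot: [-0.0, 0.999, 0.043, -0.0]
contact_force: [0.2, 0.8, 0.2]
finger_gap: 0.0627
grasp_force: 30.0
delta [-0.8 -0.6 42.7] ang [-0.     0.001  0.   ] rows>=1 j6 1.15
```

```bash
python3 -m creep '[{"delta_pos":[-1,-1,10],"angular":[0,0,0],"claw":1},{"delta_pos":[-1,-1,20],"angular":[0,0,0],"claw":1},{"delta_pos":[-1,-1,30],"angular":[0,0,0],"claw":1},{"delta_pos":[-1,-1,38],"angular":[0,0,0],"claw":1},{"delta_pos":[-1,-1,41],"angular":[0,0,0],"claw":1},{"delta_pos":[-1,-1,41],"angular":[0,0,0],"claw":1}]'; python3 -m creep '[{"delta_pos":[0,0,0],"angular":[0,0,0],"claw":-0.7},{"delta_pos":[0,0,0],"angular":[0,0,0],"claw":-0.8},{"delta_pos":[0,0,0],"angular":[0,0,0],"claw":-0.9},{"delta_pos":[0,0,0],"angular":[0,0,0],"claw":-0.9},{"delta_pos":[0,0,-20],"angular":[0,0,0],"claw":-0.9},{"delta_pos":[0,0,-50],"angular":[0,0,0],"claw":-0.9},{"delta_pos":[0,0,-90],"angular":[0,0,0],"claw":-1},{"delta_pos":[-100,0,-140],"angular":[0,0,0],"claw":-1},{"delta_pos":[-140,0,-140],"angular":[0,0,0],"claw":-1},{"delta_pos":[-180,0,-140],"angular":[0,0,0],"claw":-1},{"delta_pos":[-180,0,-140],"angular":[0,0,0],"claw":-1},{"delta_pos":[-180,0,-140],"angular":[0,0,0],"claw":-1}]'
python3 - <<'E'
from h import *
t=eyes.snapshot("scene"); cv2.imwrite("pics/s3.png",cv2.resize(t["frame"][120:300,130:450,::-1],None,fx=2.5,fy=2.5))
t=eyes.snapshot("top"); P=cloud(t)[150:230,350:430].reshape(-1,3); m=(np.hypot(P[:,0]-.626,P[:,1]+.133)<.045)&(P[:,2]>.022)&(P[:,2]<.04)
print(m.sum(), cv2.minEnclosingCircle(P[m][:,:2].astype(np.float32)) if m.any() else 0, np.percentile(P[m][:,2],[5,50,95]) if m.any() else 0)
E
```

```text
t: 28.3
tcp_pos: [0.6245, -0.133, 0.0263]
tcp_rot: [-0.001, 0.999, 0.043, -0.001]
contact_force: [0.4, 0.5, -1.0]
finger_gap: 0.0627
grasp_force: 30.0
t: 29.3
tcp_pos: [0.4432, -0.1487, 0.1689]
tcp_rot: [0.0, 0.999, 0.043, -0.0]
contact_force: [0.3, -0.2, 0.3]
finger_gap: 0.0872
grasp_force: 0.0
373 ((0.6237992644309998, -0.13373927772045135), 0.03250715509057045) [0.02554025 0.03025749 0.034047  ]
```

View pics/s3.png

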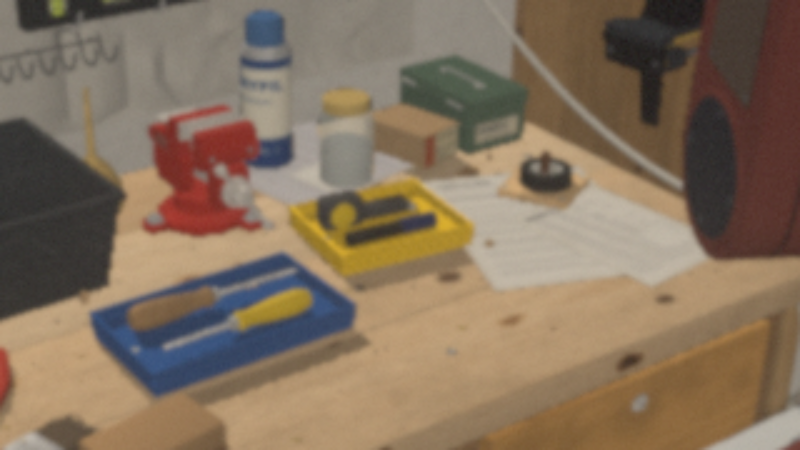

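The tape is flat on the holder with the dowel through it at (545,170); its top is at 31 mm, as it should be. Both drivers, the marker and the reel lie inside their trays, and the jar and block have not moved.

```bash
python3 -c "
from workcell import arm
print(arm.sign_off())"
```

```text
the job is handed in; nothing more can be done
None
```

The job is handed in at about 29 s of the 122 s allowed: both screwdrivers are in the blue tray, the marker and reel are in the yellow tray, the tape is flat over the dowel, and the jar and sanding block were left alone.

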